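# Seal the half-carved boat hull in the lock-ring tub

## Robot

A 6-joint arm with a two-finger parallel gripper is mounted at the origin on the work surface. World frame = base frame: x ahead of the robot, y to its left, z up, the work surface at z = 0. Lengths are in m, angles in rad, forces in N, time in s.
With the tool pointing down it reaches from about 0.375 to 0.975 m from the base axis. Payload 3.8 kg.
Tool frame: the origin (TCP) lies between the finger pads; the fingertips stand 22 mm ahead of it and the grasp point (between the pads) lies 3 mm ahead of it (bot.finger_overhang is the distance from the TCP to the fingertips, in m); x points along the fingers, y is the direction in which the jaws open and shut, and the axes are right-handed (so a half turn about x gives the same grasp; the last joint's range is limited). The gripper opens to 85 mm and grips with 20 to 120 N. Pads are 22 mm wide; open, the fingers measure 114 mm over their backs; the gripper's body (76 mm by 85 mm) begins 54 mm behind the grasp point. The pads swing forward as they close: fully open they stand 13 mm farther back than shut.
Start: joints at [-1.321, 0.264, 1.604, -0, 1.274, -0.037], TCP at [0.191, -0.647, 0.253] pointing down, gripper open.
Joint ranges: [-2.63, 2.63], [-0.94, 2.18], [0.31, 2.57], [-1.31, 4.45], [0, 2.66], [-2.55, 2.55]. Speed limits (rad/s): [2.57, 2.57, 3.14, 3.14, 3.14, 3.14].

## Interface

Orientations are given as a rotation vector (axis times angle).
In Python, from workcell import bot gives the robot as it stands. The module is installed in compiled form; this text tells all that it offers.
- The arm moves only by the tool arm_command, never from a script. Its argument "series" is a list that holds one entry, the list of rows, each a list of 7 numbers: the turn, a rotation vector about the tool's x, y, z in rad, then the shift along the tool's x, y, z in cm, then the opening, from 0 (shut) to 1 (fully open). In form: [[[rx, ry, rz, x, y, z, grip], ...]]. A call has 1 to 10 rows; each row shifts and turns the pose as measured when the row begins, along the tool's axes as they then stand; what a row does not reach is not made up. A row lasts 1/10 s, in which the tool goes at most 50 mm and 8.59 degrees, less where a joint would pass 70% of its speed; a pose out of reach is approached as far as the arm can. A call is refused whole if a number of a shift passes 5 or a number of a turn 0.15, either way. A call with a gripper value outside its range is refused whole. The fingers move at their own pace and stop on an object; "newtons" is the grip in N (left out, the last holds). Time passes only in rows, so rows that do not move let the fingers close. It gives the time, the measured TCP pose, the force and the opening at its end, in the units of the state.
- bot.read_state(): the state, without advancing time (a new reading comes with each control period).
- bot.read_camera(name): name is "scene" or "side" or "wrist"; returns (picture, depth): 480x640x3 uint8, blue, green, red; 480x640 float32, m along the optical axis (not along the pixel's ray), 0 where there is no reading.
- bot.camera_info(name): a dict with "K" (3x3 intrinsics, pixels), "extrinsics" (4x4, takes a point from camera to world coordinates). Camera axes: x right, y down, z forward; pixel columns grow to the right and rows downward; lengths in m; the calibration is good to about 2 mm. A picture is of the moment at which its call begins: read the wrist's pose just before it. camera_info takes no time and is no camera call; for the wrist camera it gives the pose at the moment of the call.
- bot.finish_job(): hands the job in, once; it reports no verdict.
The state is a dict: "time": time; "q": joint angles; "joint_vel": joint speeds; "joint_torque": joint torques, N m; "tool_pos": TCP position; "tcp_rot": TCP orientation; "wrist_force": force on the tool from outside, world axes, zero at the start; "torque": the same for the moment, N m; "width": opening from 0.0 (shut) to 1.0 (fully open).
Only numpy, scipy, OpenCV 4.12 (cv2) and the standard library are available. Lean on these libraries where they do the work, as an engineer would, in place of code of your own. Each camera call takes 0.05 s, during which the arm holds its last target.

## Task

Put the bare-wood boat hull away so that it does not dry out: lay it flat on its bottom in the white tub, then close the blue lid fully, and then turn the orange lock collar clockwise by its upright lug until the lug stands right over the red locked mark, not short of it and not past it. Leave the painted boat and everything else on the bench where it is.

Things in the scene. Friction and masses are not known exactly. Their poses are not given: they have to be found in the camera images.
- hull: Bare light-wood boat hull, flat-bottomed, straight vertical sides amidships. 106 mm long (x from -50 stern to +56 pointed bow), 40 mm wide (y), 30 mm high, 60 g or so. Origin at the centre of its underside; x points to the bow, z up. It can be gripped across its 40 mm width at the origin. It lies on the bench keel down.
- tub: White round tub screwed to the bench, 148 mm outer diameter, wall 4 mm, 75 mm high, inner floor 6 mm above the bench. Origin at the centre of its underside. The blue lid hinges on its +x side; angles below are about its z axis from +x, anticlockwise seen from above.
- tub_floor (a point): Centre of the tub's inner floor (140 mm inner diameter).
- lid (a joint): Angle of the blue lid (round, 152 mm diameter, 8 mm thick): 0 = shut flat on the tub (top face then 84 mm above the bench), about 1.7 = standing open, 1.95 = stop. The hinge is stiff: the lid stays where it is left and must be pressed down until flat. About 2 N at its free edge moves it.
- lid_hinge (a point): Middle of the lid's hinge line, 78 mm from the tub's axis on its +x side and 80 mm above the bench; the hinge line runs along the tub's y. This frame turns with the lid: the lid reaches from 2 to 154 mm along the frame's -x, and its z is the lid's outer face's normal.
- lid_edge (a point): Point on the lid's outer face, near its free edge, 150 mm from the hinge line.
- collar (a joint): Angle of the orange collar that is captive round the tub (162 mm diameter, 48 to 66 mm above the bench). 0 = open stop, grows clockwise seen from above, 1.047 = lug right over the red locked mark, 1.45 = end stop beyond it. It stays where it is left; about 2 N on the lug turns it. The lug stands at the tub angle -70 degrees minus this joint value.
- lug_top (a point): Top centre of the lug: an upright orange post, 14 mm diameter, 104 mm from the tub's axis, from 52 to 110 mm above the bench, on a 14 mm wide arm of the collar. Free to be pushed sideways from above.
- locked_mark (a point): Red locked mark: a red radial tongue 7 mm wide low on the tub, reaching 75 to 119 mm from its axis, at tub angle -130 degrees; the point lies on its upper face (43 mm above the bench), 104 mm from the axis. A black tongue at -66 degrees shows the open end.
- painted_boat: A finished boat of the same shape and size with red bottom and black sides: leave it. Origin at the centre of its underside.
- cork_block: Cork sanding block 55 x 90 x 30 mm, bystander, origin under its centre.
- spray_can: Dark can, 52 mm diameter, 170 mm high, bystander, origin under its centre.
- glue_bottle: Yellow glue bottle, 48 mm diameter, 140 mm high, bystander, origin under its centre.
- cup: Blue ceramic cup, 76 mm diameter, 85 mm high, bystander, origin under its centre.
- screwdriver: Screwdriver lying on the bench, handle to its -x, bystander.
- keg: Small wooden keg with lid, 96 mm diameter, 117 mm high, bystander, origin under its centre.
There are look-alikes about, which are no part of the job. There is more than one size of the tub; the job needs the larger.

How it is judged:
On the way, in this order (a step that is already met when the one before it is completed fails the run):
1. the bare hull lies flat on the tub's floor, let go (horizontal distance between hull and tub_floor below 0.045 m and z of hull in the frame of tub_floor below 0.01 m and angle between hull's own z axis and vertical below 0.2 rad and contact force between hull and the fingers below 0.2 N and linear speed of hull below 0.03 m/s), for 0.2 s.
2. the lid is shut flat while the collar is still unlocked (horizontal distance between hull and tub_floor below 0.045 m and z of hull in the frame of tub_floor below 0.01 m and angle between hull's own z axis and vertical below 0.2 rad and value of joint lid below 0.06 rad), for 0.2 s.
3. the collar's lug stands over the red locked mark (value of joint collar between 0.95 and 1.15 rad and value of joint lid below 0.06 rad), for 0.2 s.
At the end, for the whole second after the job is handed in: The bare hull lies flat on the tub's floor (within 45 mm of its centre, tilted under 0.2 rad), the lid is shut (under 0.06 rad) and the collar stands at its locked mark (0.95 to 1.15 rad, the lug's centre within 10 mm of the mark's), all at rest (all of step 3 and horizontal distance between hull and tub_floor below 0.045 m and z of hull in the frame of tub_floor below 0.01 m and angle between hull's own z axis and vertical below 0.2 rad and linear speed of hull below 0.02 m/s); the robot touches nothing.
It fails at once if a bystander is moved by more than 40 mm (distance of any of painted_boat, cork_block, spray_can, glue_bottle, cup, screwdriver, keg from where it was at the start of the episode above 0.04 m).
It also fails if it takes over 62 s, if anything falls off the work surface, if the arm or the gripper's body presses on something with over 40 N, if the wrist force passes 120 N, or if a joint passes its speed limit or range.

## Working session

There is one attempt and no reset: what is moved stays moved. The work goes in short steps, Python scripts to look and compute and a tool call to move; the robot and the scene stay as the last step left them, time stands still between calls to the robot, and variables do not carry over. Pictures are saved under pics/ and viewed, and the job is handed in when it is done.

Besides the shell and the picture viewer there is one more tool, called after "Emit:" as name(argument=value, ...), one argument or row to a line, values as JSON. arm_command: Moves the arm, as the interface text tells. Its arguments: {"type":"object","properties":{"series":{"type":"array"},"newtons":{"type":"number"}},"required":["series"]}

```bash
mkdir -p pics
python3 - <<'E'
from workcell import bot
import cv2,numpy as np
s=bot.read_state();print(s)
for n in("scene","side"):
    p,d=bot.read_camera(n);cv2.imwrite(f"pics/{n}0.png",p);np.savez(f"{n}0.npz",p=p,d=d,K=bot.camera_info(n)["K"],E=bot.camera_info(n)["extrinsics"])
    print(bot.camera_info(n))
E
```

```text
{'time': 0.0, 'q': array([-1.32088074e+00,  2.64736929e-01,  1.60541687e+00,  1.15157802e-05,
        1.27367436e+00, -3.68787475e-02]), 'joint_vel': array([ 0.00022483, -0.00220872,  0.00061768,  0.00077191,  0.00080768,
        0.00231312]), 'joint_torque': array([-1.42369005e-03, -5.15115058e+01, -3.67310643e+01, -2.21245136e-05,
        1.29829219e-02,  2.48039652e-05]), 'tool_pos': array([ 0.19078684, -0.64675213,  0.25194974]), 'tcp_rot': array([ 2.06825313,  0.300986  , -2.06872698]), 'wrist_force': array([ 0.2163647 ,  0.5510406 , -0.47814254]), 'torque': array([ 0.03666804, -0.01179482, -0.02349767]), 'width': 0.999503846098034}
{'K': array([[474.13988823,   0.        , 327.57681984],
       [  0.        , 474.13988823, 231.61641186],
       [  0.        ,   0.        ,   1.        ]]), 'extrinsics': array([[ 0.28961509,  0.69868362, -0.6541898 ,  1.28465699],
       [ 0.95713723, -0.21382162,  0.19536796, -0.25690829],
       [-0.00337953, -0.68273092, -0.73066207,  0.96891582],
       [ 0.        ,  0.        ,  0.        ,  1.        ]])}
{'K': array([[531.36760408,   0.        , 314.71187327],
       [  0.        , 531.36760408, 234.80864773],
       [  0.        ,   0.        ,   1.        ]]), 'extrinsics': array([[-0.98478871,  0.13642956, -0.10760196,  0.70915634],
       [ 0.17285415,  0.70620211, -0.68658577,  1.02434081],
       [-0.01768187, -0.69474135, -0.71904228,  1.2099434 ],
       [ 0.        ,  0.        ,  0.        ,  1.        ]])}
```

View pics/scene0.png

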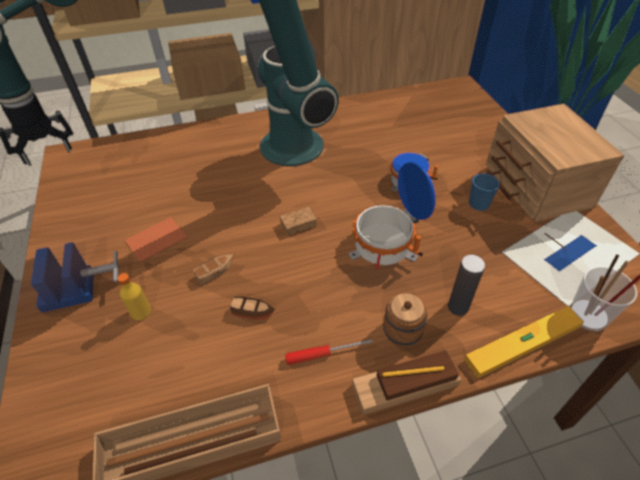

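View pics/side0.png

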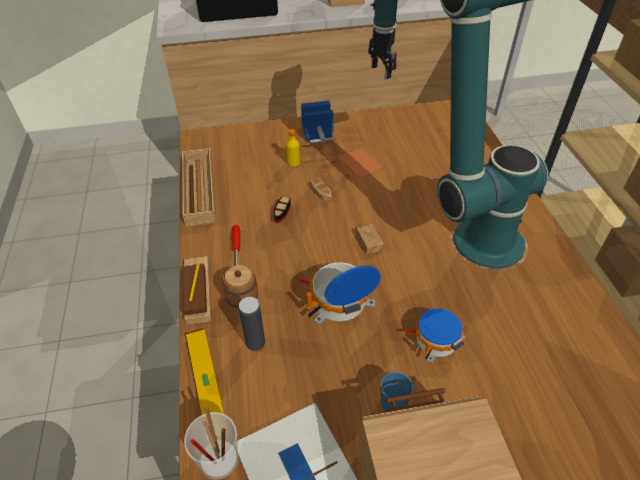

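The scene view shows:

- **Bare hull:** (213,268) in scene, (321,189) in side.
- **Hull look-alikes:** the painted boat at (251,306), the cork block at (298,220) and the sticks in the box at (185,430).
- **Larger tub:** (385,235) in scene, (342,290) in side.
- **Smaller look-alike tub:** (410,172) in scene, (440,332) in side.

I choose the unpainted hull and the larger tub. Next I'll take a close crop and measure.

```bash
cat > h.py <<'E'
import numpy as np,cv2
def load(f):
    z=np.load(f);return z['p'],z['d'],z['K'],z['E']
def cloud(d,K,E):
    v,u=np.mgrid[:480,:640]
    P=np.stack([(u-K[0,2])/K[0,0]*d,(v-K[1,2])/K[1,1]*d,d],-1)
    W=P@E[:3,:3].T+E[:3,3];W[d==0]=np.nan;return W
def ray(u,v,K,E,z):
    r=E[:3,:3]@np.array([(u-K[0,2])/K[0,0],(v-K[1,2])/K[1,1],1]);t=(z-E[2,3])/r[2];return E[:3,3]+t*r
def proj(X,K,E):
    c=(np.asarray(X)-E[:3,3])@E[:3,:3];return (c[...,:2]/c[...,2:])*[K[0,0],K[1,1]]+K[:2,2]
E
python3 - <<'E'
from h import *
for n,(x0,y0,x1,y1) in dict(scene=(180,240,290,330),side=(260,165,350,235)).items():
    p,d,K,E=load(n+"0.npz");W=cloud(d,K,E)
    cv2.imwrite(f"pics/{n}_hull.png",cv2.resize(p[y0:y1,x0:x1],None,fx=6,fy=6,interpolation=cv2.INTER_CUBIC))
    m=((W[...,2]>0.008)&(W[...,2]<.06)).astype(np.uint8)
    k,l,st,c=cv2.connectedComponentsWithStats(m)
    for i in range(1,k):
        if st[i,4]>100:
            q=W[l==i];hi=q;mean=hi[:,:2].mean(0);(cx,cy),(w,h),a=cv2.minAreaRect(hi[:,:2].astype(np.float32))
            print(n,c[i].round(),st[i,4],mean.round(3),"rect",round(cx,3),round(cy,3),round(w,3),round(h,3),round(a,1),"zmax",q[:,2].max().round(3))
for n,(x0,y0,x1,y1) in dict(scene=(330,140,450,280),side=(280,245,400,335)).items():
    p,d,K,E=load(n+"0.npz")
    cv2.imwrite(f"pics/{n}_tub.png",cv2.resize(p[y0:y1,x0:x1],None,fx=4,fy=4,interpolation=cv2.INTER_CUBIC))
E
```

```text
scene [620.  10.] 157 [-0.525  1.742] rect -0.526 1.744 0.029 0.1 0.4 zmax 0.059
scene [427.  29.] 2804 [-0.612  0.783] rect -0.608 0.761 1.197 0.384 64.9 zmax 0.06
scene [598.  35.] 228 [-0.332  1.469] rect -0.331 1.47 0.069 0.063 57.0 zmax 0.06
scene [153.  34.] 104 [-0.93 -0.4 ] rect -0.937 -0.4 0.044 0.042 4.1 zmax 0.059
scene [572.  66.] 201 [-0.13   1.187] rect -0.133 1.188 0.043 0.141 41.4 zmax 0.06
scene [66. 71.] 127 [-0.686 -0.747] rect -0.695 -0.749 0.034 0.048 89.6 zmax 0.06
scene [617.  76.] 247 [-0.015  1.303] rect -0.024 1.32 0.057 0.114 42.1 zmax 0.06
scene [292. 149.] 1259 [ 0.05 -0.01] rect 0.023 -0.004 0.209 0.177 77.4 zmax 0.06
scene [538. 197.] 1546 [0.494 0.612] rect 0.476 0.61 0.337 0.171 41.1 zmax 0.06
scene [394. 172.] 116 [0.278 0.254] rect 0.272 0.258 0.024 0.066 85.7 zmax 0.06
scene [484. 185.] 121 [0.417 0.48 ] rect 0.418 0.481 0.055 0.023 46.7 zmax 0.06
scene [480. 200.] 284 [0.458 0.446] rect 0.455 0.448 0.068 0.03 48.6 zmax 0.06
scene [298. 220.] 632 [ 0.373 -0.071] rect 0.366 -0.07 0.061 0.092 6.4 zmax 0.035
scene [385. 221.] 699 [0.455 0.157] rect 0.
[... 2237 characters left out ...]
ide [232. 300.] 137 [0.799 0.111] rect 0.8 0.106 0.02 0.07 51.9 zmax 0.06
side [334. 311.] 389 [0.532 0.193] rect 0.523 0.19 0.07 0.172 85.3 zmax 0.06
side [433. 343.] 552 [0.304 0.341] rect 0.309 0.334 0.085 0.139 40.6 zmax 0.06
side [204. 372.] 1697 [0.886 0.306] rect 0.886 0.305 0.053 0.251 8.5 zmax 0.033
side [255. 342.] 219 [0.751 0.251] rect 0.75 0.246 0.051 0.026 7.0 zmax 0.059
side [395. 386.] 298 [0.431 0.439] rect 0.433 0.444 0.032 0.063 70.5 zmax 0.06
side [218. 443.] 151 [0.859 0.499] rect 0.86 0.504 0.027 0.06 6.2 zmax 0.06
side [203. 440.] 137 [0.89  0.487] rect 0.891 0.488 0.028 0.008 33.2 zmax 0.06
side [222. 469.] 281 [0.851 0.558] rect 0.847 0.544 0.098 0.042 29.7 zmax 0.06
```

Run:
```python
import cv2,numpy as np
a=[cv2.imread(f"pics/{x}.png") for x in("scene_hull","side_hull","scene_tub","side_tub")]
a=[cv2.resize(x,(400,300)) for x in a]
cv2.imwrite("pics/m.png",np.vstack([np.hstack(a[:2]),np.hstack(a[2:])]))
```

```text
(no output)
```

View pics/m.png

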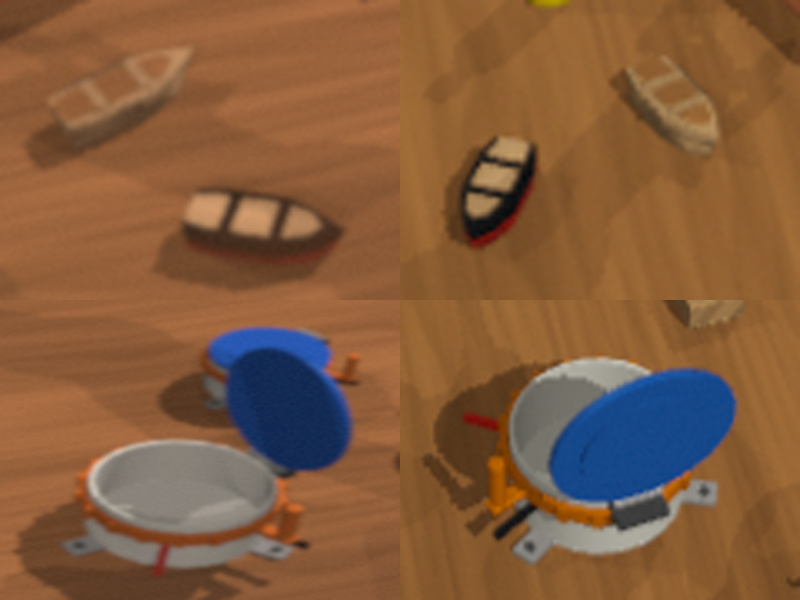

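The crops confirm the choice: the plain hull is the upper-left boat in the scene crop, with its bow pointing to -x,+y. The painted boat is separate. The tub's lid stands open, the lug is by the black mark, and the red mark is on the robot-far side. Now I'll measure the tub.

Run:
```python
from h import *
from scipy.optimize import least_squares
R={}
for n,(x0,y0,x1,y1) in dict(scene=(340,195,430,275),side=(290,255,400,335)).items():
    p,d,K,E=load(n+"0.npz");W=cloud(d,K,E)
    roi=np.zeros((480,640),bool);roi[y0:y1,x0:x1]=1
    hsv=cv2.cvtColor(p,cv2.COLOR_BGR2HSV);H,S,V=[hsv[...,i].astype(int) for i in range(3)]
    white=roi&(S<60)&(V>90)
    q=W[white&(W[...,2]>.068)&(W[...,2]<.082)]
    f=least_squares(lambda a:np.hypot(q[:,0]-a[0],q[:,1]-a[1])-a[2],[.52,.13,.072],loss='soft_l1',f_scale=.002);print(n,"rim",f.x,len(q),np.median(abs(f.fun)))
    org=roi&(H<18)&(H>7)&(S>190)&(V>140)
    q=W[org&(W[...,2]>.072)&(W[...,2]<.115)];print("lug",np.nanmedian(q,0),len(q),q.max(0) if len(q) else 0)
    q=W[org&(W[...,2]>.04)&(W[...,2]<.07)];f=least_squares(lambda a:np.hypot(q[:,0]-a[0],q[:,1]-a[1])-a[2],[.52,.13,.081],loss='soft_l1',f_scale=.002);print("collar",f.x,len(q))
    red=roi&((H<5)|(H>174))&(S>170)&(V>90)
    v,u=np.nonzero(red);print("red px",u.mean(),v.mean(),len(u))
    P=np.array([ray(a,b,K,E,.043) for a,b in zip(u,v)]);print("red",P.mean(0),P.min(0),P.max(0),np.nanmedian(W[red],0))
    blue=np.zeros_like(roi);blue[y0-45:y1,x0:x1+20]=1
    blue&=(H>105)&(H<125)&(S>150)&(V>60)&((np.hypot(W[...,0]-.52,W[...,1]-.13)<.25))&(W[...,2]>.07)
    q=W[blue];c=q.mean(0);s=np.linalg.svd(q-c)[2] if len(q)<4000 else 0;print("blue",len(q),c,q.min(0),q.max(0),"normal",s[2])
```

```text
scene rim [0.50452752 0.13120899 0.07165827] 354 0.001299909755697208
lug [0.59716946 0.17745337 0.10904607] 18 [0.60477006 0.18322434 0.11158605]
collar [0.51703275 0.12707417 0.07987861] 58
red px 377.5 263.5833333333333 12
red [0.59752325 0.07884246 0.043     ] [0.57230336 0.07127938 0.043     ] [0.60752309 0.09257126 0.043     ] [0.60121725 0.07747716 0.04254581]
blue 1530 [0.49283884 0.21193769 0.16638209] [0.41483978 0.1955678  0.08652486] [0.56317934 0.22864585 0.23484541] normal [ 0.18547614 -0.97942234  0.07956435]
side rim [0.50211213 0.13591954 0.07453418] 199 0.0014166271363118682
lug [0.59720514 0.1846946  0.10130497] 44 [0.6017462  0.18964073 0.11294649]
collar [0.50986043 0.10190316 0.10731171] 148
red px 303.7083333333333 280.8333333333333 24
red [0.59620597 0.08191436 0.043     ] [0.58440218 0.0733869  0.043     ] [0.60879023 0.09189091 0.043     ] [0.59585512 0.08215872 0.04377671]
blue 1475 [0.49120594 0.2189157  0.16683201] [0.4167608  0.20047314 0.08253193] [0.56289527 0.23459623 0.23602535] normal [-0.18159822  0.9809853  -0.068483  ]
```

Tub axis is about (0.503, 0.134), with +x at about 100.5°. That predicts the lug at (0.593, 0.186) and the mark at (0.594, 0.082). Both agree with the measurements to about 5 mm. Next I'll write a helper that converts a target into tool-frame shifts.

```bash
cat > go.py <<'E'
import sys,numpy as np
from scipy.spatial.transform import Rotation as R
from workcell import bot
# go.py x y z jawyaw_deg : prints tool-frame delta
s=bot.read_state();Rm=R.from_rotvec(s['tcp_rot']).as_matrix();p=s['tool_pos']
y=Rm[:,1];print("t",round(s['time'],2),"p",p.round(4),"toolx",Rm[:,0].round(3),"jaw yaw",np.degrees(np.arctan2(y[1],y[0])).round(1),"w",round(s['width'],3),"F",s['wrist_force'].round(1),"q",s['q'].round(2))
if len(sys.argv)>3:
    t=np.array(list(map(float,sys.argv[1:4])));print("shift cm",(Rm.T@(t-p)*100).round(2))
    if len(sys.argv)>4:
        a=np.radians(float(sys.argv[4]));yy=np.array([np.cos(a),np.sin(a),0])
        for sg in(1,-1):
            xx=np.array([0,0,-1.]);Y=sg*yy;T=np.stack([xx,Y,np.cross(xx,Y)],1)
            print("rot",R.from_matrix(Rm.T@T).as_rotvec().round(3))
            if sg==1: print("after-rot axes shift",(T.T@(t-p)*100).round(2))
E
python3 go.py 0.4695 -0.319 0.2 23.5
```

```text
t 0.1 p [ 0.1908 -0.6468  0.2521] toolx [-0.     0.002 -1.   ] jaw yaw -73.6 w 1.002 F [-0.5 -0.2  0.6] q [-1.32  0.26  1.61  0.    1.27 -0.04]
shift cm [  5.26 -23.55 -36.  ]
rot [-1.694e+00 -2.000e-03  1.000e-03]
after-rot axes shift [  5.21  38.63 -18.95]
rot [1.447e+00 1.000e-03 2.000e-03]
```

Emit:
arm_command(
  series=[
    [[0,0,0,0.5,-2.6,-4.0,1],[0,0,0,0.5,-2.6,-4.0,1],[0,0,0,0.5,-2.6,-4.0,1],[0,0,0,0.5,-2.6,-4.0,1],[0,0,0,0.5,-2.6,-4.0,1],[0,0,0,0.5,-2.6,-4.0,1],[0,0,0,0.5,-2.6,-4.0,1],[0,0,0,0.5,-2.6,-4.0,1],[0,0,0,0.5,-2.6,-4.0,1],[-0.15,0,0,0,0,0,1]],
  ],
  newtons=40,
)

```text
time: 1.1
tool_pos: [0.4765, -0.3085, 0.1997]
tcp_rot: [1.983, 0.443, -1.989]
wrist_force: [-1.0, -1.0, -0.3]
width: 0.999
```

Emit:
arm_command(
  series=[
    [[-0.15,0,0,0,0,0,1],[-0.15,0,0,0,0,0,1],[-0.15,0,0,0,0,0,1],[-0.15,0,0,0,0,0,1],[-0.15,0,0,0,0,0,1],[-0.15,0,0,0,0,0,1],[-0.15,0,0,0,0,0,1],[-0.15,0,0,0,0,0,1],[-0.15,0,0,0,0,0,1],[-0.15,0,0,0,0,0,1]],
  ],
)

```text
time: 2.1
tool_pos: [0.475, -0.3019, 0.1931]
tcp_rot: [0.945, 1.378, -0.94]
wrist_force: [0.4, 0.4, 0.5]
width: 0.999
```

```bash
python3 go.py 0.4695 -0.319 0.2 23.5
```

```text
t 2.1 p [ 0.475  -0.3019  0.1931] toolx [-0.014  0.013 -1.   ] jaw yaw 20.6 w 0.999 F [0.4 0.4 0.5] q [-0.61  0.11  1.9   0.    1.15 -0.97]
shift cm [-0.71 -1.12  1.39]
rot [-0.05  -0.018  0.008]
after-rot axes shift [-0.69 -1.19  1.35]
rot [3.091 0.012 0.027]
```

Emit:
arm_command(
  series=[
    [[-0.05,-0.02,0.01,-0.6,-1.2,1.35,1],[0,0,0,0,0,0,1]],
  ],
)

```text
time: 2.3
tool_pos: [0.468, -0.3183, 0.1977]
tcp_rot: [0.898, 1.376, -0.897]
wrist_force: [-0.7, 0.7, 0.4]
width: 1.001
```

```bash
python3 go.py
python3 - <<'E'
from workcell import bot
from h import *
i=bot.camera_info("wrist");p,d=bot.read_camera("wrist");cv2.imwrite("pics/w1.png",p)
K,E=i["K"],i["extrinsics"];W=cloud(d,K,E)
m=((W[...,2]>.012)&(W[...,2]<.045)).astype(np.uint8)
k,l,st,c=cv2.connectedComponentsWithStats(m)
for j in range(1,k):
    if st[j,4]>400:
        q=W[l==j][:,:2].astype(np.float32);print(c[j],st[j,4],cv2.minAreaRect(q))
# rim points only
E
```

```text
t 2.3 p [ 0.468  -0.3183  0.1977] toolx [ 0.001 -0.    -1.   ] jaw yaw 23.8 w 1.001 F [-0.7  0.7  0.4] q [-0.64  0.1   1.9   0.    1.14 -1.06]
[313.75628366 220.32966786] 4456 ((0.4635758697986603, -0.3155999481678009), (0.04007618501782417, 0.10572722554206848), 21.29334831237793)
[504.51674208 213.70425339] 5525 ((0.6179551482200623, -0.24480333924293518), (0.10511389374732971, 0.04143200442194939), 62.964542388916016)
[627.00947119 388.26519337] 1267 ((0.8298380970954895, -0.34782034158706665), (0.004457419738173485, 0.058538179844617844), 0.12748916447162628)
[306.14520813 392.54017425] 1033 ((0.5334550142288208, -0.49381405115127563), (0.04746490716934204, 0.023038091138005257), 17.517534255981445)
[123.58614565 449.8383659 ] 563 ((0.3841349482536316, -0.6255034804344177), (0.040290821343660355, 0.012682742439210415), 5.97524356842041)
```

View pics/w1.png

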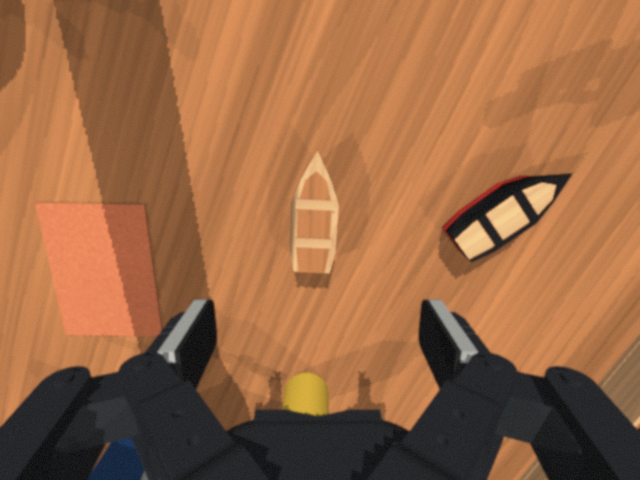

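The wrist view shows the bare hull at (314,220), bow up. Its rectangle measures 106 x 40 mm, which matches. The painted boat is at (505,214), outside the finger path. I'll descend.

```bash
python3 go.py .4655 -.3183 .028 21.8
```

```text
t 2.35 p [ 0.468  -0.3172  0.197 ] toolx [ 0.     0.002 -1.   ] jaw yaw 23.7 w 1.005 F [-0.8 -0.6 -0.8] q [-0.64  0.1   1.9   0.    1.14 -1.06]
shift cm [16.9  -0.29  0.02]
rot [ 0.034 -0.001 -0.001]
after-rot axes shift [ 1.69e+01 -2.70e-01  1.00e-02]
rot [-3.108e+00  1.000e-03 -2.000e-03]
```

Emit:
arm_command(
  series=[
    [[0.034,0,0,3.5,-0.28,0,1],[0,0,0,4,0,0,1],[0,0,0,4,0,0,1],[0,0,0,3,0,0,0.8],[0,0,0,1.4,0,0,0.75]],
  ],
)

```text
time: 2.85
tool_pos: [0.4693, -0.3181, 0.0365]
tcp_rot: [0.933, 1.356, -0.928]
wrist_force: [-0.5, 0.6, -0.0]
width: 0.751
```

```bash
python3 go.py .4655 -.3183 .028 21.8
```

```text
t 2.85 p [ 0.4693 -0.3181  0.0365] toolx [ 0.007 -0.001 -1.   ] jaw yaw 21.3 w 0.751 F [-0.5  0.6 -0. ] q [-0.64  0.29  2.02  0.01  0.83 -1.02]
shift cm [ 0.85 -0.37 -0.12]
rot [-0.009  0.003 -0.006]
after-rot axes shift [ 0.85 -0.36 -0.12]
rot [ 3.133 -0.01  -0.005]
```

Emit:
arm_command(
  series=[
    [[0,0,0,0.8,-0.36,-0.1,0.75],[0,0,0,0.1,0,0,0.6],[0,0,0,0,0,0,0.3],[0,0,0,0,0,0,0.3],[0,0,0,0,0,0,0.3],[0,0,0,0,0,0,0.3]],
  ],
)

```text
time: 3.45
tool_pos: [0.4673, -0.3189, 0.0296]
tcp_rot: [0.934, 1.352, -0.928]
wrist_force: [-0.4, 0.1, -0.9]
width: 0.464
```

Emit:
arm_command(
  series=[
    [[0,0,0,-2,0,0,0.3],[0,0,0,-4,0,0,0.3],[0,0,0,-5,0,0,0.3],[0,0,0,-5,0,0,0.3],[0,0,0,-3,0,0,0.3]],
  ],
)

```text
time: 3.95
tool_pos: [0.4624, -0.3164, 0.222]
tcp_rot: [0.936, 1.363, -0.929]
wrist_force: [0.3, -0.3, -0.2]
width: 0.458
```

```bash
python3 go.py .503 .132 .2 10.5;python3 - <<'E'
from workcell import bot
from h import *
p,d=bot.read_camera("wrist");cv2.imwrite("pics/w2.png",p)
E
```

```text
t 3.95 p [ 0.4624 -0.3164  0.222 ] toolx [ 0.002  0.004 -1.   ] jaw yaw 21.2 w 0.458 F [ 0.3 -0.3 -0.2] q [-0.65  0.07  1.89  0.    1.19 -1.02]
shift cm [  2.39  19.98 -40.34]
rot [ 0.186 -0.003 -0.003]
after-rot axes shift [  2.2   12.16 -43.35]
rot [-2.955  0.004 -0.005]
```

View pics/w2.png

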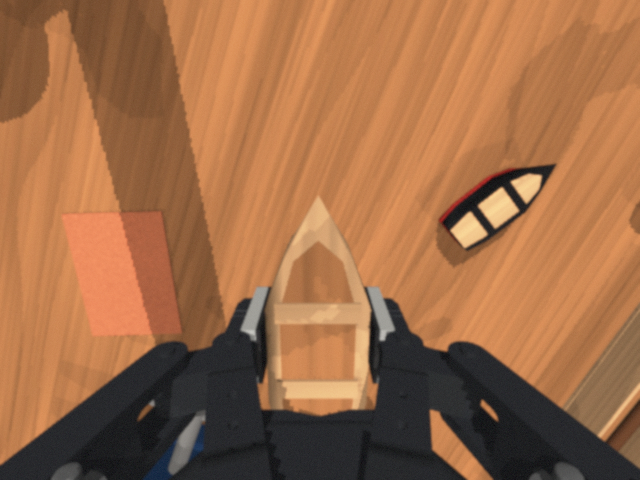

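The wrist view shows the hull held between the pads at (320,330), and the opening of 39 mm matches its width. Now I'll carry it over the tub.

Emit:
arm_command(
  series=[
    [[0,0,0,0,2.0,-4.0,0.3],[0,0,0,0,2.0,-4.0,0.3],[0,0,0,0,2.0,-4.0,0.3],[0,0,0,0,2.0,-4.0,0.3],[0,0,0,0,2.0,-4.0,0.3],[0,0,0,0,2.0,-4.0,0.3],[0,0,0,0,2.0,-4.0,0.3],[0,0,0,0,2.0,-4.0,0.3],[0,0,0,0,1.5,-3.0,0.3],[0,0,0,0,0,0,0.3]],
  ],
)

```text
time: 5.0
tool_pos: [0.5074, 0.0818, 0.2357]
tcp_rot: [0.943, 1.328, -0.925]
wrist_force: [0.1, -0.7, 0.3]
width: 0.463
```

```bash
python3 go.py .503 .132 .2 10.5;python3 - <<'E'
from workcell import bot
from h import *
i=bot.camera_info("wrist");p,d=bot.read_camera("wrist");cv2.imwrite("pics/w3.png",p)
np.savez("w3.npz",p=p,d=d,K=i["K"],E=i["extrinsics"])
E
```

```text
t 5.0 p [0.5074 0.0818 0.2357] toolx [ 0.031 -0.008 -0.999] jaw yaw 20.8 w 0.463 F [ 0.1 -0.7  0.3] q [ 0.12 -0.05  1.98 -0.01  1.18 -0.24]
shift cm [ 3.51  1.27 -4.92]
rot [ 0.179  0.017 -0.028]
after-rot axes shift [ 3.57  0.48 -5.01]
rot [-2.962  0.042  0.025]
```

View pics/w3.png

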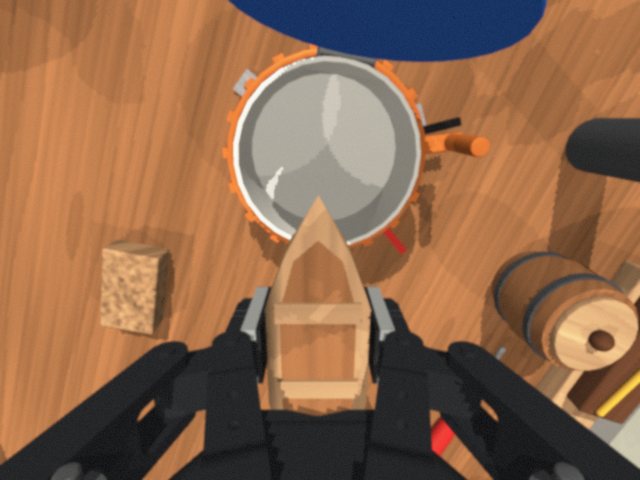

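The wrist view shows the tub rim circle about (327,152), the lug top at (480,146), the red mark at (395,240), the black tongue at (443,126) and the hull in hand. I'll refine the tub pose from it.

Run:
```python
from h import *
from scipy.optimize import least_squares
p,d,K,E=load("w3.npz");W=cloud(d,K,E)
hsv=cv2.cvtColor(p,cv2.COLOR_BGR2HSV);H,S,V=[hsv[...,i].astype(int) for i in range(3)]
v,u=np.mgrid[:480,:640];roi=(v<260)&(u>200)&(u<500)
q=W[roi&(S<70)&(W[...,2]>.07)&(W[...,2]<.08)]
f=least_squares(lambda a:np.hypot(q[:,0]-a[0],q[:,1]-a[1])-a[2],[.503,.13,.072],loss='soft_l1',f_scale=.002);print(f.x,len(q));c=f.x
o=roi&(H<18)&(H>4)&(S>170)&(V>120)
q=W[o&(W[...,2]>.104)&(W[...,2]<.116)];L=(q.min(0)+q.max(0))/2;print("lugtop",L,len(q),np.degrees(np.arctan2(L[1]-c[1],L[0]-c[0])),np.hypot(*(L[:2]-c[:2])))
r=roi&((H<4)|(H>175))&(S>170)&(u>380)&(v>225);vv,uu=np.nonzero(r)
P=np.array([ray(a,b,K,E,.043) for a,b in zip(uu,vv)]).mean(0);print("mark",P,np.nanmedian(W[r],0),np.degrees(np.arctan2(P[1]-c[1],P[0]-c[0])))
b=(V<40)&(u>425)&(u<462)&(v>115)&(v<135);vv,uu=np.nonzero(b);P=np.array([ray(a,b_,K,E,.043) for a,b_ in zip(uu,vv)]).mean(0);print("black",P,np.degrees(np.arctan2(P[1]-c[1],P[0]-c[0])))
```

```text
[0.50114078 0.1316278  0.07104245] 3439
lugtop [0.5932324  0.17924762 0.10850288] 359 27.343113210825877 0.10367503695820401
mark [0.59249781 0.07984209 0.043     ] [0.59193263 0.0802916  0.04388847] -29.546718087714883
black [0.58615655 0.18975676 0.043     ] 34.362105740427936
```

The tub is at (0.502, 0.132), yaw 100.4°. The mark-to-black angle is 63.9° (64° expected), and the lug is at joint ≈0.05. I'll place the hull.

Emit:
arm_command(
  series=[
    [[0.09,0.017,-0.028,1.0,0.8,-2.5,0.3],[0.09,0,0,1.0,0.2,-2.5,0.3],[0,0,0,0,0,0,0.3]],
  ],
)

```text
time: 5.35
tool_pos: [0.5018, 0.1298, 0.2156]
tcp_rot: [1.078, 1.283, -1.082]
wrist_force: [0.6, -0.9, -0.7]
width: 0.461
```

```bash
python3 go.py .5018 .131 .038 10.5
```

```text
t 5.35 p [0.5018 0.1298 0.2156] toolx [ 0.001 -0.004 -1.   ] jaw yaw 9.9 w 0.461 F [ 0.6 -0.9 -0.7] q [ 0.21 -0.01  1.98 -0.    1.17  0.04]
shift cm [17.76  0.02 -0.18]
rot [-0.01   0.004  0.   ]
after-rot axes shift [17.76  0.02 -0.12]
rot [ 3.131  0.    -0.006]
```

Emit:
arm_command(
  series=[
    [[0,0,0,3,0,-0.1,0.3],[0,0,0,3,0,0,0.3],[0,0,0,3,0,0,0.3],[0,0,0,3,0,0,0.3],[0,0,0,2,0,0,0.3],[0,0,0,0,0,0,0.3]],
  ],
)

```text
time: 5.95
tool_pos: [0.5066, 0.1217, 0.0756]
tcp_rot: [1.078, 1.275, -1.075]
wrist_force: [-0.5, 0.3, 0.5]
width: 0.46
```

```bash
python3 go.py .5018 .131 .038 10.5
```

```text
t 5.95 p [0.5066 0.1217 0.0756] toolx [ 0.01  -0.007 -1.   ] jaw yaw 10.1 w 0.46 F [-0.5  0.3  0.5] q [ 0.19  0.15  2.1  -0.01  0.88  0.02]
shift cm [ 3.75 -0.34 -1.03]
rot [-0.007  0.008 -0.009]
after-rot axes shift [ 3.76 -0.3  -1.  ]
rot [ 3.134 -0.014 -0.013]
```

Emit:
arm_command(
  series=[
    [[0,0.008,-0.009,0.8,-0.35,-1.0,0.3],[0,0,0,1.2,0,0,0.3],[0,0,0,0.9,0,0,0.3],[0,0,0,0,0,0,0.3]],
  ],
)

```text
time: 6.35
tool_pos: [0.5041, 0.1298, 0.048]
tcp_rot: [1.082, 1.283, -1.076]
wrist_force: [0.2, -0.3, -0.3]
width: 0.457
```

```bash
python3 go.py .5018 .131 .0365 10.5
```

```text
t 6.35 p [0.5041 0.1298 0.048 ] toolx [ 0.005  0.001 -1.   ] jaw yaw 10.0 w 0.457 F [ 0.2 -0.3 -0.3] q [ 0.2   0.19  2.11 -0.    0.83  0.03]
shift cm [ 1.15 -0.22 -0.16]
rot [-0.008  0.    -0.005]
after-rot axes shift [ 1.15 -0.21 -0.16]
rot [ 3.133 -0.008 -0.   ]
```

Emit:
arm_command(
  series=[
    [[0,0,0,0.8,-0.2,-0.15,0.3],[0,0,0,0.4,0,0,0.3],[0,0,0,0,0,0,0.3]],
  ],
)

```text
time: 6.65
tool_pos: [0.5029, 0.1315, 0.0361]
tcp_rot: [1.083, 1.282, -1.073]
wrist_force: [-0.4, 0.2, -0.6]
width: 0.462
```

```bash
python3 go.py .5018 .131 .0365 10.5
```

```text
t 6.65 p [0.5029 0.1315 0.0361] toolx [ 0.007  0.001 -1.   ] jaw yaw 10.1 w 0.462 F [-0.4  0.2 -0.6] q [ 0.21  0.21  2.12 -0.    0.8   0.03]
shift cm [-0.04 -0.12  0.03]
rot [-0.008  0.    -0.007]
after-rot axes shift [-0.04 -0.12  0.03]
rot [ 3.134 -0.012 -0.   ]
```

Height and position are right, so I'll release to a partial opening and rise.

Emit:
arm_command(
  series=[
    [[0,0,0,0,0,0,0.62],[0,0,0,0,0,0,0.62],[0,0,0,0,0,0,0.62],[0,0,0,-1,0,0,0.65],[0,0,0,-4,0,0,0.65],[0,0,0,-4,0,0,0.65],[0,0,0,-5,0,0,0.65],[0,0,0,-5,0,0,0.5],[0,0,0,-2,0,0,0.2],[0,0,0,0,0,0,0]],
  ],
)

```text
time: 7.65
tool_pos: [0.5011, 0.1312, 0.2579]
tcp_rot: [1.084, 1.28, -1.071]
wrist_force: [0.8, -0.2, 0.2]
width: 0.169
```

```bash
python3 go.py
python3 - <<'E'
from workcell import bot
from h import *
for n in("wrist","scene"):
    i=bot.camera_info(n);p,d=bot.read_camera(n);cv2.imwrite(f"pics/{n}4.png",p)
    np.savez(f"{n}4.npz",p=p,d=d,K=i["K"],E=i["extrinsics"])
E
```

```text
t 7.65 p [0.5011 0.1312 0.2579] toolx [ 0.01   0.002 -1.   ] jaw yaw 10.1 w 0.169 F [ 0.8 -0.2  0.2] q [ 0.21 -0.04  1.94 -0.    1.24  0.03]
```

View pics/wrist4.png

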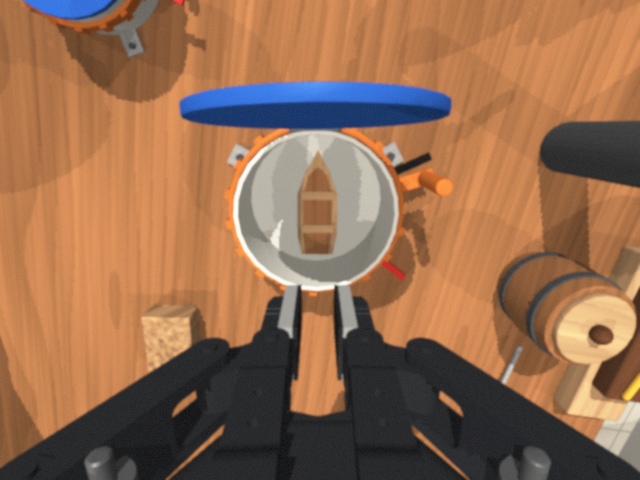

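View pics/scene4.png

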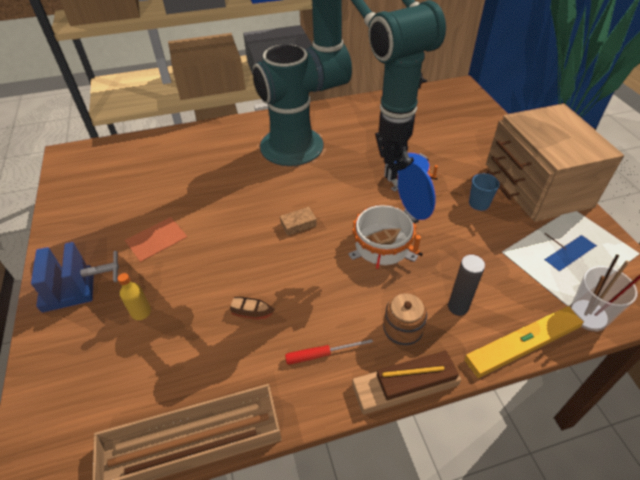

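The wrist view shows the hull lying inside the tub at (318,205) with its bow toward the hinge, and clear of the wall. The lid's edge is at (315,105). The scene view agrees, with the bystanders in place. The hull counts as placed. Next I'll go behind the lid (tool -z is tub +x) with the fingers shut.

Emit:
arm_command(
  series=[
    [[0,0.01,-0.002,-4,0,0,0],[0,0,0,-2,0,-3,0],[0,0,0,0,0,-4,0],[0,0,0,0,0,-4,0],[0,0,0,0,0,-4,0],[0,0,0,0,0,0,0]],
  ],
)

```text
time: 8.35
tool_pos: [0.4658, 0.2794, 0.3001]
tcp_rot: [1.074, 1.306, -1.099]
wrist_force: [0.7, -0.0, -0.9]
width: -0.001
```

```bash
cat > lid.py <<'E'
import numpy as np,subprocess
from workcell import bot
from h import *
p=bot.read_state()['tool_pos'];a=np.radians(100.4);u=np.array([np.cos(a),np.sin(a)]);w=np.array([u[1],-u[0]])
r=p[:2]-[.502,.132]
print("tub-x",(r@u*1000).round(1),"lateral(tool y)",(r@w*1000).round(1),"z",(p[2]*1000).round(1),"corner s",((r@u)*1000-78-11).round(1),"tip z",(p[2]*1000-22).round(1))
E
python3 lid.py;python3 go.py .502 .132 .2 10.4
python3 - <<'E'
from h import *
p,d,K,E=load("wrist4.npz");W=cloud(d,K,E)
hsv=cv2.cvtColor(p,cv2.COLOR_BGR2HSV);H,S,V=[hsv[...,i].astype(int) for i in range(3)]
m=(H<22)&(S>70)&(np.hypot(W[...,0]-.502,W[...,1]-.132)<.062)&(W[...,2]<.07)
q=W[m].astype(np.float32);print(cv2.minAreaRect(q[:,:2]),np.percentile(q[:,2],[5,50,95,99]))
E
```

```text
tub-x 151.5 lateral(tool y) -9.0 z 300.1 corner s 62.5 tip z 278.1
t 8.35 p [0.4658 0.2794 0.3001] toolx [-0.025  0.002 -1.   ] jaw yaw 9.8 w -0.001 F [ 0.7 -0.  -0.9] q [0.49 0.   1.81 0.01 1.35 0.31]
shift cm [ 9.89  1.31 15.2 ]
rot [-0.011 -0.006  0.024]
after-rot axes shift [10.01  0.9  15.15]
rot [3.13  0.038 0.009]Traceback (most recent call last):
  File "<stdin>", line 5, in <module>
cv2.error: OpenCV(4.12.0) /io/opencv/modules/imgproc/src/convhull.cpp:143: error: (-215:Assertion failed) total >= 0 && (depth == CV_32F || depth == CV_32S) in function 'convexHull'
```

Emit:
arm_command(
  series=[
    [[0,0,0.024,3,0.5,0,0],[0,0,0,3,0.4,0,0],[0,0,0,1,0,0,0],[0,0,0,0,0,0,0]],
  ],
)

```text
time: 8.75
tool_pos: [0.4696, 0.279, 0.2191]
tcp_rot: [1.073, 1.295, -1.09]
wrist_force: [1.0, 0.3, 0.8]
width: 0.001
```

```bash
python3 lid.py; python3 go.py .502 .132 .2 10.4
python3 - <<'E'
from h import *
p,d,K,E=load("wrist4.npz");W=cloud(d,K,E)
hsv=cv2.cvtColor(p,cv2.COLOR_BGR2HSV);H,S,V=[hsv[...,i].astype(int) for i in range(3)]
m=(H<22)&(S>70)&(np.hypot(W[...,0]-.502,W[...,1]-.132)<.062)&(W[...,2]<.07)
q=np.ascontiguousarray(W[m].astype(np.float32));print(cv2.minAreaRect(q[:,:2].copy()),np.percentile(q[:,2],[5,50,95,99]))
q=q[q[:,2]>.032];A=np.c_[q[:,:2],np.ones(len(q))];print(np.linalg.lstsq(A,q[:,2],rcond=None)[0])
E
```

```text
tub-x 150.4 lateral(tool y) -5.3 z 219.1 corner s 61.4 tip z 197.1
t 8.75 p [0.4696 0.279  0.2191] toolx [-0.013 -0.002 -1.   ] jaw yaw 10.0 w 0.001 F [1.  0.3 0.8] q [0.49 0.05 1.91 0.   1.19 0.31]
shift cm [ 1.91  0.67 15.04]
rot [-0.008  0.     0.013]
after-rot axes shift [ 1.91  0.53 15.04]
rot [ 3.134  0.021 -0.   ]
((0.5031070709228516, 0.13230648636817932), (0.03912380337715149, 0.10311328619718552), 9.214570045471191) [0.03594316 0.03740056 0.03921494 0.03993827]
[ 0.00100422 -0.0032027   0.03736411]
```

Hull check: it is centred on the tub, its top is at 37 mm and it is flat. Now I'll push the lid over.

Emit:
arm_command(
  series=[
    [[0,0,0.012,0,0.4,2,0],[0,0,0,0,0,2,0],[0,0,0,0,0,2,0],[0,0,0,0,0,2,0],[0,0,0,0,0,2,0],[0,0,0,0,0,0,0]],
  ],
)

```text
time: 9.35
tool_pos: [0.491, 0.1768, 0.2204]
tcp_rot: [1.08, 1.289, -1.084]
wrist_force: [-1.1, 0.0, -0.1]
width: -0.0
```

```bash
python3 lid.py; python3 go.py .502 .132 .2 10.4
python3 - <<'E'
from workcell import bot
from h import *
for n in("side",):
    i=bot.camera_info(n);p,d=bot.read_camera(n);cv2.imwrite(f"pics/{n}5.png",p[150:450,200:600])
E
```

```text
tub-x 46.0 lateral(tool y) -2.8 z 220.4 corner s -43.0 tip z 198.4
t 9.35 p [0.491  0.1768 0.2204] toolx [-0.004  0.001 -1.   ] jaw yaw 9.9 w -0.0 F [-1.1  0.  -0.1] q [ 0.3  -0.    1.96  0.    1.18  0.12]
shift cm [2.03 0.33 4.6 ]
rot [-0.01  -0.002  0.004]
after-rot axes shift [2.04 0.28 4.6 ]
rot [3.132e+00 6.000e-03 2.000e-03]
```

View pics/side5.png

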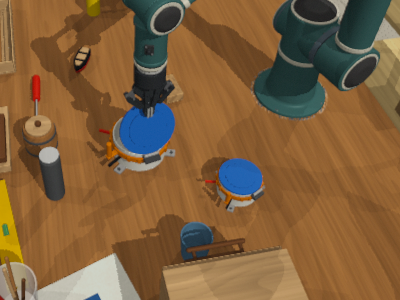

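The side view shows the gripper on the outer face of the lid, which is now leaning over the tub at (145,130). I'll continue along the arc.

Emit:
arm_command(
  series=[
    [[0,0,0,0.2,0.3,2,0],[0,0,0,0.6,0,1.8,0],[0,0,0,0.9,0,1.5,0],[0,0,0,1.4,0,1.3,0],[0,0,0,1.6,0,1.2,0],[0,0,0,0,0,0,0]],
  ],
)

```text
time: 10.0
tool_pos: [0.5084, 0.1026, 0.1731]
tcp_rot: [1.085, 1.291, -1.078]
wrist_force: [0.5, -0.5, -0.3]
width: -0.002
```

```bash
python3 lid.py; python3 go.py .502 .132 .2 10.4
```

```text
tub-x -30.1 lateral(tool y) 1.0 z 173.1 corner s -119.1 tip z 151.1
t 10.0 p [0.5084 0.1026 0.1731] toolx [-0.001  0.006 -1.   ] jaw yaw 9.9 w -0.002 F [ 0.5 -0.5 -0.3] q [ 0.15  0.03  2.02  0.01  1.09 -0.03]
shift cm [-2.67 -0.12 -3.02]
rot [-0.008 -0.006  0.   ]
after-rot axes shift [-2.69 -0.1  -3.01]
rot [3.133 0.    0.01 ]
```

Emit:
arm_command(
  series=[
    [[0,0,0,1.5,0,0.7,0],[0,0,0,1.5,0,0.6,0],[0,0,0,1.5,0,0.3,0],[0,0,0,1.2,0,0.1,0],[0,0,0,0,0,0,0]],
  ],
)

```text
time: 10.5
tool_pos: [0.5125, 0.0868, 0.1149]
tcp_rot: [1.086, 1.29, -1.077]
wrist_force: [-0.5, -0.5, -0.3]
width: 0.003
```

```bash
python3 lid.py; python3 go.py .502 .132 .2 10.4
```

```text
tub-x -46.3 lateral(tool y) 2.2 z 114.9 corner s -135.3 tip z 92.9
t 10.5 p [0.5125 0.0868 0.1149] toolx [ 0.     0.007 -1.   ] jaw yaw 9.9 w 0.003 F [-0.5 -0.5 -0.3] q [ 0.12  0.1   2.07  0.01  0.97 -0.06]
shift cm [-8.48 -0.24 -4.69]
rot [-0.009 -0.007 -0.002]
after-rot axes shift [-8.51 -0.22 -4.63]
rot [ 3.133e+00 -2.000e-03  1.000e-02]
```

Emit:
arm_command(
  series=[
    [[0,0,0,0.6,0,0,0],[0,0,0,0.3,0,0,0],[0,0,0,0.2,0,0,0],[0,0,0,0.2,0,0,0]],
  ],
)

```text
time: 10.9
tool_pos: [0.5136, 0.0876, 0.1058]
tcp_rot: [1.085, 1.29, -1.076]
wrist_force: [-7.9, -1.9, 17.0]
width: -0.002
```

The force jumped to 17 N at tip height 84 mm, which is the shut height. I'll back off, look, and turn for the collar.

Emit:
arm_command(
  series=[
    [[0,0,0,-2,0,0,0],[0,0,0,-4,0,0,0],[-0.14,0,0,-4,0,0,0],[-0.14,0,0,-2,0,0,0],[0,0,0,0,0,0,0]],
  ],
)

```text
time: 11.4
tool_pos: [0.5132, 0.0879, 0.2312]
tcp_rot: [0.867, 1.396, -0.856]
wrist_force: [0.1, 0.4, -0.9]
width: -0.0
```

```bash
python3 go.py .572 .219 .107 27
python3 - <<'E'
from workcell import bot
from h import *
out=[]
for n,(a,b,e,f) in dict(wrist=(0,480,0,640),side=(200,350,250,450)).items():
    i=bot.camera_info(n);p,d=bot.read_camera(n);out.append(cv2.resize(p[a:b,e:f],(400,300)));W=cloud(d,i["K"],i["extrinsics"])
    hsv=cv2.cvtColor(p,cv2.COLOR_BGR2HSV);H,S,V=[hsv[...,k].astype(int) for k in range(3)]
    m=(H>100)&(H<128)&(S>140)&(np.hypot(W[...,0]-.502,W[...,1]-.132)<.07)
    q=W[m];print(n,len(q),np.percentile(q[:,2],[1,50,99]),np.linalg.lstsq(np.c_[q[:,:2]-[.502,.132],np.ones(len(q))],q[:,2],rcond=None)[0])
    o=(H<18)&(H>4)&(S>170)&(V>110)&(np.hypot(W[...,0]-.502,W[...,1]-.132)<.13)
    q=W[o&(W[...,2]>.104)&(W[...,2]<.116)]
    if len(q): L=(q.min(0)+q.max(0))/2;print("lug",L,len(q),np.degrees(np.arctan2(L[1]-.132,L[0]-.502)))
cv2.imwrite("pics/v6.png",np.hstack(out))
E
```

```text
t 11.4 p [0.5132 0.0879 0.2312] toolx [ 0.002  0.007 -1.   ] jaw yaw 26.6 w -0.0 F [ 0.1  0.4 -0.9] q [ 0.12 -0.02  1.96  0.01  1.2  -0.35]
shift cm [12.52 11.07 -9.02]
rot [-0.007 -0.006 -0.005]
after-rot axes shift [12.42 11.19 -9.01]
rot [ 3.134 -0.007  0.009]
wrist 27062 [0.08342275 0.0860275  0.08826906] [ 0.00019177 -0.00264942  0.0859378 ]
lug [0.59301856 0.17938175 0.10863692] 363 27.500238090264894
side 1624 [0.08014342 0.08594508 0.09192975] [5.74420071e-03 3.69923062e-05 8.58726382e-02]
lug [0.59773866 0.18205796 0.11041026] 23 27.603289628261198
```

View pics/v6.png

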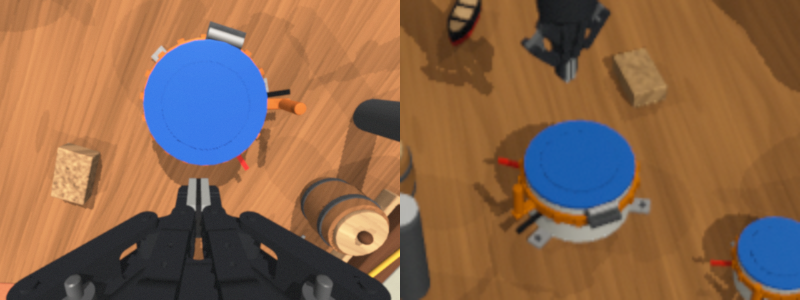

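The lid is shut flat: slope under 0.006 and top at 86 mm, against 84 expected. The lug is still at the black mark, in the left picture at (297,107). I'll go to the lug's anticlockwise side.

Emit:
arm_command(
  series=[
    [[0,0,0,0,3,-2.4,0],[0,0,0,0,3,-2.4,0],[0,0,0,0,3,-2.4,0],[0,0,0,0,2.1,-1.8,0],[0,0,0,0,0,0,0]],
  ],
)

```text
time: 12.0
tool_pos: [0.5676, 0.2195, 0.2155]
tcp_rot: [0.873, 1.404, -0.888]
wrist_force: [0.0, -0.2, -0.3]
width: -0.001
```

```bash
python3 go.py .572 .219 .107 27
```

```text
t 12.0 p [0.5676 0.2195 0.2155] toolx [-0.02   0.002 -1.   ] jaw yaw 25.3 w -0.001 F [ 0.  -0.2 -0.3] q [ 0.32  0.18  1.78  0.01  1.2  -0.12]
shift cm [10.84  0.57  0.34]
rot [-0.029 -0.01   0.017]
after-rot axes shift [10.85  0.37  0.24]
rot [3.112 0.026 0.016]
```

Emit:
arm_command(
  series=[
    [[-0.029,-0.01,0.017,3,0.4,0.3,0],[0,0,0,3,0,0,0],[0,0,0,3,0,0,0],[0,0,0,1,0,0,0],[0,0,0,0,0,0,0]],
  ],
)

```text
time: 12.5
tool_pos: [0.5656, 0.2159, 0.103]
tcp_rot: [0.853, 1.402, -0.872]
wrist_force: [-0.6, 0.7, 0.9]
width: 0.003
```

```bash
cat > col.py <<'E'
import sys,numpy as np
from scipy.spatial.transform import Rotation as R
from workcell import bot
# current lug angle implied if in contact: TCP at ccw tangent offset off
off=float(sys.argv[2]) if len(sys.argv)>2 else 18.
s=bot.read_state();p=s['tool_pos']*1000;C=np.array([502,132.]);r=p[:2]-C
Rm=R.from_rotvec(s['tcp_rot']).as_matrix()
rad=np.hypot(*r);phi=np.degrees(np.arctan2(r[1],r[0]));print("t",round(s['time'],2),"TCP r",rad.round(1),"ang",phi.round(2),"z",p[2].round(1),"jaw",np.degrees(np.arctan2(Rm[1,1],Rm[0,1])).round(1),"lug ang if contact",(phi-np.degrees(np.arcsin(off/rad))).round(2),"F",s['wrist_force'].round(1))
for f in map(float,sys.argv[1].split(',')):
    a=np.radians(f);t=C+104*np.array([np.cos(a),np.sin(a)])+off*np.array([-np.sin(a),np.cos(a)])
    dd=Rm.T@np.array([*(t-p[:2]),107-p[2]])/10
    print("lug->",f,"shift cm",dd.round(2),"jaw rot x",(-np.radians(f-np.degrees(np.arctan2(Rm[1,1],Rm[0,1])))).round(3))
E
python3 col.py 27,10
```

```text
t 12.5 TCP r 105.3 ang 52.82 z 103.0 jaw 26.6 lug ang if contact 42.98 F [-0.6  0.7  0.9]
lug-> 27.0 shift cm [-0.42  0.94  2.78] jaw rot x -0.007
lug-> 10.0 shift cm [-0.42  1.03  5.9 ] jaw rot x 0.289
```

Emit:
arm_command(
  series=[
    [[0,0,0,-0.3,0.6,1.3,0],[0,0,0,0,0.3,1.3,0],[0.1,0,0,0,0.13,1.0,0],[0.1,0,0,0,0.13,1.0,0],[0,0,0,0,0,0,0]],
  ],
)

```text
time: 13.0
tool_pos: [0.601, 0.1761, 0.1109]
tcp_rot: [1.015, 1.323, -1.027]
wrist_force: [0.4, 0.7, -0.0]
width: -0.001
```

```bash
python3 col.py 10,0,-15
python3 - <<'E'
from workcell import bot
from h import *
p,d=bot.read_camera("side");cv2.imwrite("pics/s7.png",cv2.resize(p[200:350,250:450],(800,600)))
E
```

```text
t 13.0 TCP r 108.4 ang 23.99 z 110.9 jaw 14.5 lug ang if contact 14.43 F [ 0.4  0.7 -0. ]
lug-> 10.0 shift cm [ 0.39 -0.18  0.81] jaw rot x 0.079
lug-> 0.0 shift cm [ 0.39 -0.17  2.65] jaw rot x 0.254
lug-> -15.0 shift cm [ 0.4  -0.75  5.34] jaw rot x 0.515
```

View pics/s7.png

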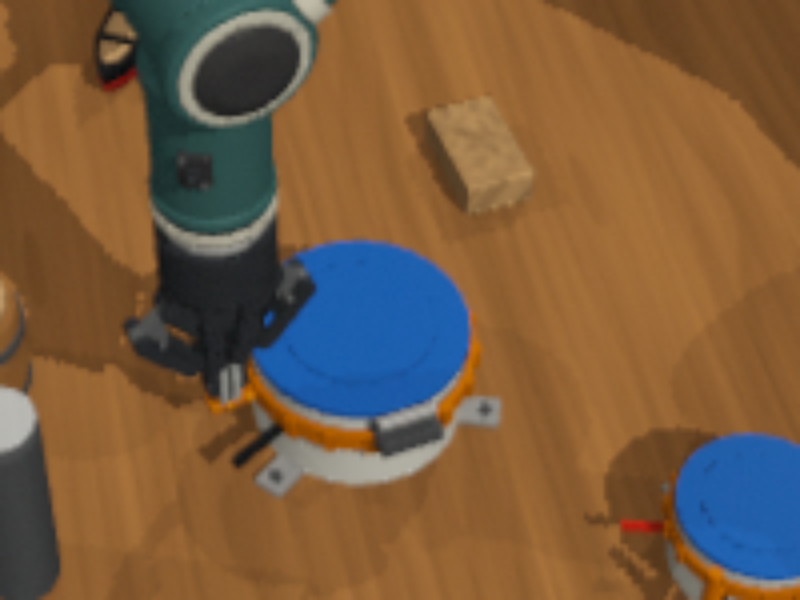

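The side view shows the fingers behind the lug and the collar arm at (232,400), already moved clockwise off the black tongue at (260,445). I'll continue.

Emit:
arm_command(
  series=[
    [[0.1,0,0,0.3,-0.15,1.0,0],[0.1,0,0,0,0.1,1.0,0],[0.1,0,0,0,0.1,1.0,0],[0.1,0,0,0,0.1,1.0,0],[0,0,0,0,0,0,0]],
  ],
)

```text
time: 13.55
tool_pos: [0.6126, 0.138, 0.1149]
tcp_rot: [1.323, 1.134, -1.312]
wrist_force: [-1.0, -0.9, -0.0]
width: -0.003
```

```bash
python3 col.py -15,-22
```

```text
t 13.55 TCP r 110.8 ang 3.1 z 114.9 jaw -8.5 lug ang if contact -6.25 F [-1.  -0.9 -0. ]
lug-> -15.0 shift cm [ 0.78 -0.32  1.62] jaw rot x 0.113
lug-> -22.0 shift cm [ 0.77 -0.32  2.91] jaw rot x 0.235
```

Emit:
arm_command(
  series=[
    [[0.1,0,0,0.5,-0.3,0.8,0],[0.1,0,0,0.3,0,0.8,0],[0.05,0,0,0,0,0.6,0],[0,0,0,0,0,0,0]],
  ],
)

```text
time: 13.95
tool_pos: [0.61, 0.1193, 0.1124]
tcp_rot: [1.508, 0.993, -1.473]
wrist_force: [-0.3, 0.4, -0.7]
width: 0.002
```

```bash
python3 col.py -22,-26
python3 - <<'E'
from workcell import bot
from h import *
a=[]
for n,(y0,x0) in dict(side=(220,250),scene=(190,320)).items():
    p,d=bot.read_camera(n);a.append(cv2.resize(p[y0:y0+90,x0:x0+120],(400,300),interpolation=cv2.INTER_CUBIC))
cv2.imwrite("pics/s8.png",np.hstack(a))
E
```

```text
t 13.95 TCP r 108.7 ang -6.69 z 112.4 jaw -22.5 lug ang if contact -16.22 F [-0.3  0.4 -0.7]
lug-> -22.0 shift cm [ 0.53 -0.09  1.08] jaw rot x -0.008
lug-> -26.0 shift cm [0.52 0.02 1.81] jaw rot x 0.062
```

View pics/s8.png

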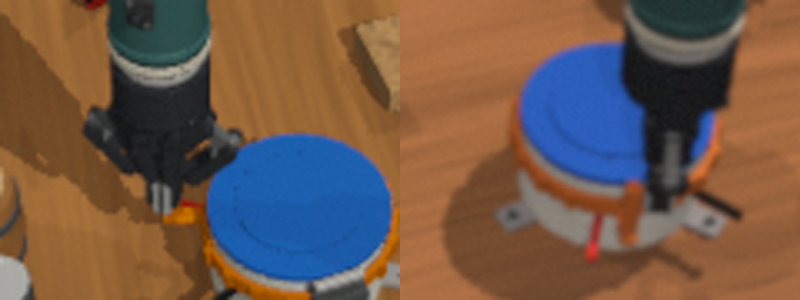

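Lug at (630,205) in the scene crop, approaching the red mark at (597,240). I'll measure the lug's angle by intersecting the ray plane of its centre line with the 104 mm circle.

```bash
cat > lug.py <<'E'
from workcell import bot
from h import *
C=np.array([.502,.132])
def ang(p,K,E,side=None):
    hsv=cv2.cvtColor(p,cv2.COLOR_BGR2HSV);H,S,V=[hsv[...,k].astype(int) for k in range(3)]
    o=((H<18)&(H>5)&(S>150)&(V>80))
    best=[]
    # for candidate angles: project the lug centre line z .075-.105, score orange within 3px band centre
    for a in np.arange(40,-60,-.25):
        r=np.radians(a);X=np.array([[C[0]+.104*np.cos(r),C[1]+.104*np.sin(r),z] for z in np.linspace(.072,.106,12)])
        uv=proj(X,K,E).round().astype(int);best.append((o[uv[:,1],uv[:,0]].mean(),a))
    b=np.array(best);g=b[b[:,0]>=max(.7*b[:,0].max(),.3)]
    return b[:,0].max(), g[:,1].min() if len(g) else None,g[:,1].max() if len(g) else None, g[:,1].mean() if len(g) else None
if __name__=="__main__":
    for n in("scene",):
        i=bot.camera_info(n);p,d=bot.read_camera(n);print(n,ang(p,i["K"],i["extrinsics"]))
    p,d,K,E=load("scene0.npz");print("ref(27.4)",ang(p,K,E))
E
python3 - <<'E'
from workcell import bot
from h import *
i=bot.camera_info("scene");p,d=bot.read_camera("scene");K,E=i["K"],i["extrinsics"];W=cloud(d,K,E)
hsv=cv2.cvtColor(p,cv2.COLOR_BGR2HSV);H,S,V=[hsv[...,k].astype(int) for k in range(3)]
v,u=np.mgrid[:480,:640]
def cl(p,W,H,S,V,C=np.array([.502,.132])):
    o=(H<18)&(H>5)&(S>150)&(V>80)&(np.hypot(W[...,0]-C[0],W[...,1]-C[1])<.13)&(np.hypot(W[...,0]-C[0],W[...,1]-C[1])>.09)&(W[...,2]>.068)&(W[...,2]<.11)
    vv,uu=np.nonzero(o);print(len(uu),uu.min(),uu.max(),uu.mean(),vv.mean(),W[o].mean(0))
    # centre line ray plane ∩ circle
    r=ray(uu.mean(),vv.mean(),K,E,W[o][:,2].mean());h=r[:2]-E[:2,3];h/=np.hypot(*h)
    f=r[:2]-C;b=f@h;t=-b+np.array([-1,1])*np.sqrt(b*b-f@f+.104**2);P=f+t[:,None]*h;print(np.degrees(np.arctan2(P[:,1],P[:,0])),P+C)
cl(p,W,H,S,V)
p,d,K,E=load("scene4.npz");W=cloud(d,K,E);hsv=cv2.cvtColor(p,cv2.COLOR_BGR2HSV);H,S,V=[hsv[...,k].astype(int) for k in range(3)];cl(p,W,H,S,V)
E
```

```text
63 386 392 388.73015873015873 252.33333333333334 [0.60780765 0.10034799 0.09038506]
[-15.94818824 140.29478398] [[0.6019971  0.10342413]
 [0.42198849 0.19843914]]
73 413 420 416.3013698630137 242.36986301369862 [0.59859017 0.17720354 0.09174457]
[27.4363768  87.91576916] [[0.59430239 0.17991939]
 [0.50578234 0.2359312 ]]
```

The method reproduces the known start (27.4°). The lug now stands at -15.9°, and finger contact implies -16.2°. The target is -29.5°. I'll step most of the way.

Emit:
arm_command(
  series=[
    [[0.03,0,0,0.3,0,0.7,0],[0.03,0,0,0.2,0,0.7,0],[0,0,0,0,0,0.3,0],[0,0,0,0,0,0,0]],
  ],
)

```text
time: 14.5
tool_pos: [0.605, 0.1047, 0.1082]
tcp_rot: [1.556, 0.954, -1.511]
wrist_force: [1.7, 1.2, 0.3]
width: 0.002
```

```bash
rm lug.py
cat > lugm.py <<'E'
from workcell import bot
from h import *
i=bot.camera_info("scene");p,d=bot.read_camera("scene");K,E=i["K"],i["extrinsics"];W=cloud(d,K,E);C=np.array([.502,.132])
hsv=cv2.cvtColor(p,cv2.COLOR_BGR2HSV);H,S,V=[hsv[...,k].astype(int) for k in range(3)]
R=np.hypot(W[...,0]-C[0],W[...,1]-C[1])
o=(H<18)&(H>5)&(S>150)&(V>80)&(R<.13)&(R>.09)&(W[...,2]>.068)&(W[...,2]<.11)
vv,uu=np.nonzero(o)
r=ray(uu.mean(),vv.mean(),K,E,W[o][:,2].mean());h=r[:2]-E[:2,3];h/=np.hypot(*h)
f=r[:2]-C;b=f@h;t=-b-np.sqrt(b*b-f@f+.104**2);P=f+t*h;print("lug px",len(uu),uu.mean().round(1),"ang",np.degrees(np.arctan2(P[1],P[0])).round(2),P+C)
cv2.imwrite("pics/last.png",cv2.resize(p[190:280,320:440],(800,600),interpolation=cv2.INTER_CUBIC))
E
python3 col.py -26,-29.5; python3 lugm.py
```

```text
t 14.5 TCP r 106.5 ang -14.87 z 108.2 jaw -26.0 lug ang if contact -24.59 F [1.7 1.2 0.3]
lug-> -26.0 shift cm [ 0.11 -0.06  0.26] jaw rot x 0.001
lug-> -29.5 shift cm [0.1  0.03 0.9 ] jaw rot x 0.062
lug px 61 382.6 ang -24.27 [0.59680721 0.08924964]
```

Emit:
arm_command(
  series=[
    [[0.03,0,0,0,0,0.4,0],[0.03,0,0,0,0,0.4,0],[0,0,0,0,0,0.1,0],[0,0,0,0,0,0,0]],
  ],
)

```text
time: 14.95
tool_pos: [0.6013, 0.096, 0.1082]
tcp_rot: [1.602, 0.913, -1.554]
wrist_force: [1.8, 1.4, 0.0]
width: 0.005
```

```bash
python3 col.py -29.5; python3 lugm.py
```

```text
t 14.95 TCP r 105.7 ang -19.93 z 108.2 jaw -29.7 lug ang if contact -29.74 F [1.8 1.4 0. ]
lug-> -29.5 shift cm [ 0.12 -0.02 -0.04] jaw rot x -0.004
lug px 54 378.9 ang -29.22 [0.59276599 0.08123058]
```

View pics/last.png

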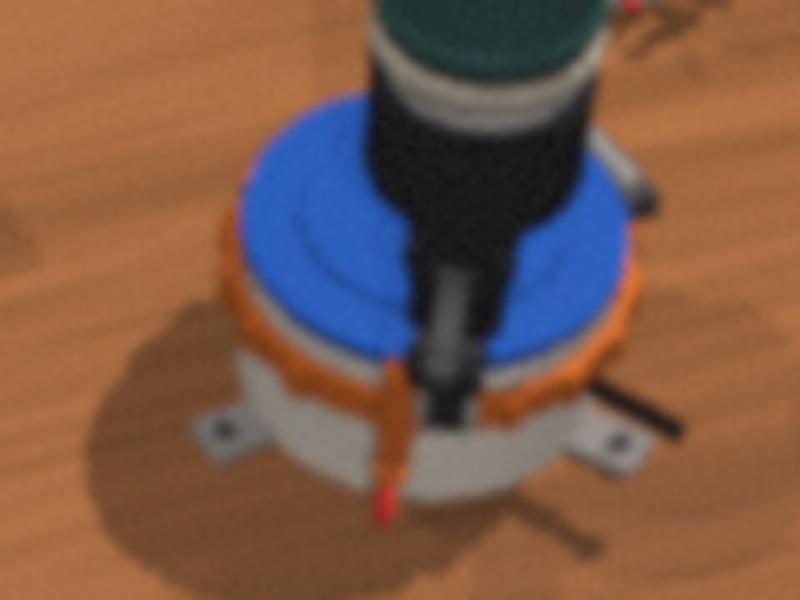

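The lug, at (395,420) in the crop, stands over the red tongue, whose end shows at (385,505). It measures -29.2° by camera and -29.7° by contact, with the mark at -29.5°. I'll back straight off, rise, and check from above.

Emit:
arm_command(
  series=[
    [[0,0,0,0,0,-0.8,0],[0,0,0,0,0,-1.2,0],[0,0,0,-3,0,0,0],[0,0,0,-4,0,0,0],[0,0,0,-4,0,-3,0],[0,0,0,-4,-4,0,0],[0,0,0,0,-4,0,0],[0,0,0,0,-4,0,0],[0,0,0,0,0,0,0]],
  ],
)

```text
time: 15.9
tool_pos: [0.5197, 0.2036, 0.2541]
tcp_rot: [1.591, 0.92, -1.57]
wrist_force: [0.7, -0.0, 0.1]
width: 0.002
```

```bash
python3 go.py; python3 lugm.py
python3 - <<'E'
from workcell import bot
from h import *
out=[]
for n in("wrist","side","scene"):
    i=bot.camera_info(n);p,d=bot.read_camera(n);K,E=i["K"],i["extrinsics"];W=cloud(d,K,E)
    out.append(cv2.resize(p,(400,300)))
    hsv=cv2.cvtColor(p,cv2.COLOR_BGR2HSV);H,S,V=[hsv[...,k].astype(int) for k in range(3)]
    R=np.hypot(W[...,0]-.502,W[...,1]-.132)
    m=(H>100)&(H<128)&(S>140)&(R<.07);q=W[m];print(n,"lid",len(q),np.linalg.lstsq(np.c_[q[:,:2]-[.502,.132],np.ones(len(q))],q[:,2],rcond=None)[0].round(4))
    o=(H<18)&(H>4)&(S>170)&(V>110)&(R<.13)
    q=W[o&(W[...,2]>.104)&(W[...,2]<.116)]
    if len(q): L=(q.min(0)+q.max(0))/2;print("lug",L.round(4),len(q),np.degrees(np.arctan2(L[1]-.132,L[0]-.502)).round(1))
    r=((H<4)|(H>175))&(S>170)&(R>.08)&(R<.125)&(W[...,2]<.05)
    if r.sum()>3: P=W[r].mean(0);print("mark",P.round(4),r.sum(),np.degrees(np.arctan2(P[1]-.132,P[0]-.502)).round(1))
out.append(np.zeros_like(out[0]))
cv2.imwrite("pics/f.png",np.vstack([np.hstack(out[:2]),np.hstack(out[2:])]))
E
```

```text
t 15.9 p [0.5197 0.2036 0.2541] toolx [ 0.009  0.008 -1.   ] jaw yaw -29.7 w 0.002 F [ 0.7 -0.   0.1] q [0.33 0.04 1.86 0.   1.23 0.84]
lug px 61 379.1 ang -28.97 [0.59298351 0.08162142]
wrist lid 11537 [-0.0016 -0.0057  0.086 ]
lug [0.5922 0.0813 0.1083] 241 -29.3
mark [0.5946 0.0825 0.0426] 37 -28.1
side lid 1567 [0.137  0.0429 0.0889]
lug [0.5961 0.0815 0.11  ] 20 -28.2
mark [0.5946 0.0837 0.0413] 13 -27.5
scene lid 1636 [0.0643 0.0901 0.0873]
lug [0.5975 0.0793 0.1085] 14 -28.9
mark [0.6022 0.0765 0.0425] 11 -29.0
```

View pics/f.png

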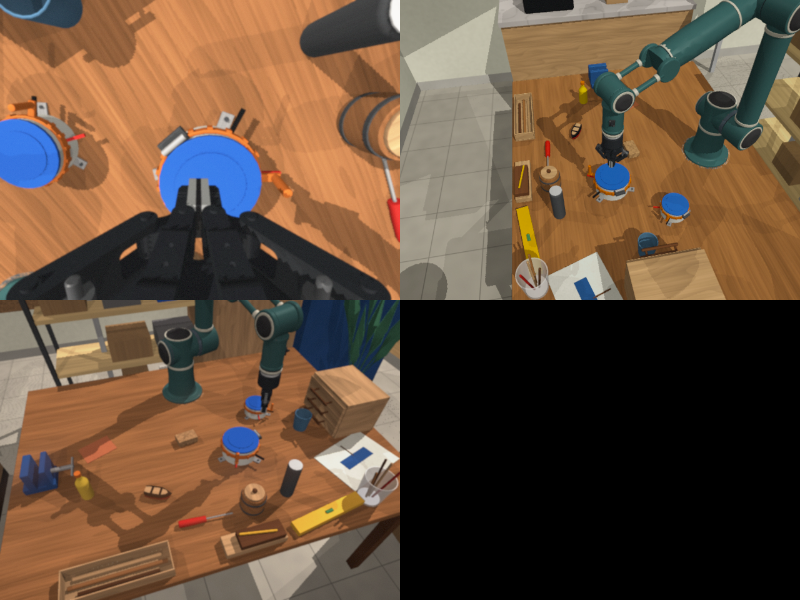

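The lug is at about -29.1° and the mark at about -29.0° (the mark is partly hidden). The wrist view gives the lid as flat, but the side and scene slope fits disagree, perhaps from stray pixels on the gripper. One robust recheck:

Run:
```python
from workcell import bot
from h import *
for n in("side","scene"):
    i=bot.camera_info(n);p,d=bot.read_camera(n);W=cloud(d,i["K"],i["extrinsics"])
    hsv=cv2.cvtColor(p,cv2.COLOR_BGR2HSV);H,S,V=[hsv[...,k].astype(int) for k in range(3)]
    m=(H>100)&(H<128)&(S>140)&(np.hypot(W[...,0]-.502,W[...,1]-.132)<.07);q=W[m]
    print(n,"all z pct",np.percentile(q[:,2],[1,5,50,95,98,99.5]).round(4))
    k=q[:,2]<.1;q=q[k];print((~k).sum(),"outliers; slope",np.linalg.lstsq(np.c_[q[:,:2]-[.502,.132],np.ones(len(q))],q[:,2],rcond=None)[0].round(4))
```

```text
side all z pct [0.0797 0.0815 0.0858 0.0902 0.0913 0.0932]
5 outliers; slope [ 0.0031 -0.003   0.0859]
scene all z pct [0.0805 0.0817 0.0851 0.0885 0.0897 0.2946]
16 outliers; slope [-0.0025 -0.0002  0.085 ]
```

Without the few stray gripper pixels, the lid is flat in all views (slope ≤0.006). The robot touches nothing, so I'll hand in.

```bash
python3 -c "
from workcell import bot
print(bot.finish_job())"
```

```text
the job is handed in; nothing more can be done
None
```

The bare hull is in the larger tub, the lid is shut and the collar is turned to the red mark. I handed the job in after about 16 s of the 62 s allowed; the system gave no verdict.

- **Hull:** before the lid closed, it lay flat and centred on the tub floor. Its top was at 37 mm (36 expected).
- **Lid:** it bottomed at 17 N and is flat in all three views, with a slope of at most 0.006 rad. The top reads 85–86 mm against 84 mm given. The first slope fits from the side and scene cameras disagreed with the wrist view. The cause was 5 and 16 stray pixels, probably on the gripper; without them all three views agree.
- **Collar:** with the arm clear, the lug measures -28.2° to -29.3° about the tub. The mark measured -29.5° when unobstructed. That is a joint value of about 1.02–1.04 rad, inside the 0.95–1.15 allowed. Later readings of the mark, partly hidden under the lug, ranged from -27.5° to -29.0°.
- **Bystanders:** they look unmoved in the last pictures, though I did not measure their positions again. The gripper was clear of everything at hand-in.

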